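# Swap the check weight: clear the drawer front, fetch, restore

## Robot

A 7-joint arm with a two-finger parallel gripper is mounted at the origin on a cart in front of the work surface, level with it; the furniture and walls round the work are solid. World frame = base frame: x ahead of the robot, y to its left, z up, the work surface at z = 0. Lengths are in m, angles in rad, forces in N, time in s.
With the tool pointing down it reaches from about 0.425 to 0.875 m from the base axis. Payload 8.4 kg.
Tool frame: the origin (TCP) lies midway between the tips of the shut fingers; the grasp point (between the pads) lies 19 mm behind it; z points along the fingers, y is the line along which they close (so a half turn about z gives the same grasp; the last joint's range is limited). The gripper opens to 87 mm and grips with 3 to 60 N. Pads are 19 mm wide; open, the fingers measure 117 mm over their backs; the gripper's body (75 mm by 190 mm) begins 51 mm behind the grasp point.
Start: joints at [-1.364, 0.333, 0.04, 1.465, -0.013, 1.343, -0.059], TCP at [0.196, 0.62, 0.223] pointing down, gripper open.
Joint ranges: [-2.58, 2.58], [-0.38, 2.09], [-1.3, 1.39], [0.25, 2.4], [-1.5, 4.64], [0.08, 2.09], [-2.65, 2.65]. Speed limits (rad/s): [2.22, 2.22, 2.79, 2.79, 3.14, 3.14, 3.14].

## Interface

Orientations are given as [roll, pitch, yaw] about the fixed x, y, z axes, in that order (R = Rz(yaw) Ry(pitch) Rx(roll)).
In Python, from bench import * gives the robot as it stands.
- The arm moves only by the tool carry_out, never from a script. Its argument "series" is a list of rows, each an object with "linear": the shift along the tool's x, y, z in units of 30 mm (1.0 is 30 mm), a list of three; "yaw": the turn about the tool's z in rad. A call has 1 to 20 rows; each row is the pose to reach, as a shift and turn from the pose commanded when the call began, along the tool's axes at that moment; what a row does not reach only later rows make up. A row lasts 1/8 s, in which the tool goes at most 62.5 mm and 10.7 degrees, less where a joint would pass 70% of its speed; a pose out of reach is approached as far as the arm can. A call with a gripper value outside its range is refused whole. "hand" is the opening in per cent of the stroke, from 0 (shut) to 100 (fully open), set as the call begins (left out, the last holds). The fingers move at their own pace and stop on an object; "squeeze" is the grip in N (left out, the last holds). Time passes only in rows, so rows that repeat a pose let the fingers close. It gives the time, the measured TCP pose, the force, the opening and the grip force at its end, in the units of the state.
- state(): the state, without advancing time (a new reading comes with each control period).
- grab_frame(name): name is "scene" or "top" or "wrist"; returns the picture (384x512x3 uint8, blue, green, red); there is no depth.
- camera_params(name): a dict with "K" (3x3 intrinsics, pixels), "T" (4x4, takes a point from camera to world coordinates); the wrist camera has in their place "mount" (4x4, takes a point from camera to tool coordinates, whose origin is the TCP and whose axes are the flange's). Camera axes: x right, y down, z forward; pixel columns grow to the right and rows downward; lengths in m; the calibration is good to about 2 mm. A picture is of the moment at which its call begins: read the wrist's pose just before it. camera_params takes no time and is no camera call.
- close_job(): hands the job in; it is judged then, once.
The state is a dict: "time": time; "q": joint angles; "dq": joint speeds; "joint_torque": joint torques, N m; "ee_pos": TCP position; "ee_rot": TCP orientation; "force": force on the tool from outside, world axes, zero at the start; "ft_torque": the same for the moment, N m; "grip_width": finger opening in m; "grip_force": force on a finger pad.
Only numpy, scipy, OpenCV 4.12 (cv2) and the standard library are available. Lean on these libraries where they do the work, as an engineer would, in place of code of your own. Each camera call takes 0.05 s, during which the arm holds its last target. There are 200 camera calls.

## Task

Check the pocket balance with the large brass weight instead of the small steel one that stands on it. The weights live in the clear drawer, but the dropper bottle and the loupe stand in its way: set both aside on the empty desk to the left, pull the drawer right out, first put the small steel weight back into its own empty well, then stand the brass weight in the middle of the balance pan, leaving the middle weight where it is. When that is done shut the drawer fully and put the bottle and the loupe back upright, each where it stood at the beginning.

Things in the scene. Friction and masses are not known exactly. Their poses are not given: they have to be found in the camera images.
- dropper_bottle: Small amber dropper bottle, black cap and rubber bulb, upright in front of the drawer, left or right of the loupe. Origin: centre of its underside, z up. 102 mm high: body 33 mm across, black cap 24 mm across from 62 to 77 mm, bulb 13 mm across above. About 70 g.
- loupe: Black eye loupe, a short round cup 41 mm across and 30 mm high, about 50 g, standing in front of the drawer. Origin: centre of its underside, z up. The empty side area for setting aside: desk top 0.43 to 0.60 m ahead of the robot and 0.15 to 0.32 m left of its centre line; nothing ever stands there at the start.
- brass_weight: Large brass check weight (200 g), in the left well (seen from the front) of the wooden block in the drawer, visible through the clear top. Origin: centre of its underside, z up. Body 30 mm across and 31 mm high, then a neck and a knob 19 mm across; 46 mm high in all. Its lowest 12 mm stand in the well.
- mid_steel_weight: Middle-sized steel weight (100 g), in the middle well of the same block; stays there. Origin: centre of its underside, z up. Body 25 mm across, 35 mm high with its knob.
- small_steel_weight: Small steel weight (50 g), on the balance pan at the start. Origin: centre of its underside, z up. Body 20 mm across and 17 mm high, then a neck and a knob 13 mm across; 28 mm high in all.
- pan (a point): Centre of the light square pan of the black pocket balance (135 x 74 mm, fixed), 16 mm above the desk. x of its frame points to the back of the balance, where the smoked cover stands open: hinged 45 mm behind this point, leaning back, up to 155 mm high. Display and buttons are in front. The balance may stand left or right of the drawer unit.
- drawer_unit: Clear acrylic drawer unit, fixed to the desk, 172 mm wide, 155 mm deep, 78 mm high. Origin: at desk level under the middle of its front opening. x points from the front to the back (the drawer comes out along -x), y to the left seen from the front, z up.
- handle (a point): Middle of the bar of the drawer's steel bow handle; moves with the drawer, axes as the drawer unit's. The bar is level along y, 7.6 mm thick, straight for 68 mm, its centre 52 mm above the desk, with 34 mm free between it and the drawer front.
- drawer (a joint): How far the drawer is out, in m: 0 shut, 0.108 right out (stop). Friction about 1.2 N; it stays where it is left. Right out, the wells' centres are 57 mm in front of the unit's front edge. The drawer front is 72 mm high, its inner face 51 mm in front of the wells' centres.
- small_well (a point): Centre of the floor of the small empty well, at the right end of the wooden weight block in the drawer; moves with the drawer, axes as the drawer unit's. Well 25 mm across, 12 mm deep, chamfered; floor 21 mm and block top 33 mm above the desk. The middle and left wells lie 50 and 100 mm from it along +y, each 5 mm wider than its weight and as deep.
Mind the look-alikes: they are no part of the job. Of the things that look like the part that bears pan, the larger one is meant.

How it is judged:
On the way, in this order (a step that is already met when the one before it is completed fails the run):
1. the dropper bottle and the loupe stand aside on the desk to the left, with the drawer still shut (world y of each of dropper_bottle, loupe above 0.11 m and height (world z) of each of dropper_bottle, loupe below 0.006 m and contact force between the fingers and dropper_bottle below 0.1 N and contact force between the fingers and loupe below 0.1 N and value of joint drawer below 0.02 m), for 0.1 s.
2. the drawer is pulled out (value of joint drawer above 0.085 m), for 0.1 s.
3. the small steel weight is released in its well (horizontal distance between small_steel_weight and small_well below 0.007 m and z of small_steel_weight in the frame of small_well between -0.005 and 0.005 m and angle between small_steel_weight's own z axis and vertical below 0.12 rad and contact force between the fingers and small_steel_weight below 0.1 N), for 0.1 s.
4. the brass weight is released on the middle of the pan (horizontal distance between brass_weight and pan below 0.015 m and z of brass_weight in the frame of pan between -0.005 and 0.005 m and angle between brass_weight's own z axis and vertical below 0.1 rad and contact force between the fingers and brass_weight below 0.1 N), for 0.1 s.
5. the drawer is shut (value of joint drawer below 0.008 m), for 0.1 s.
At the end, for the whole second after the job is handed in: drawer shut within 8 mm; small and middle steel weights upright on the floors of their wells; brass weight upright on the pan, within 15 mm of its centre; dropper bottle and loupe upright, within 15 mm of where each stood at the start; all released and at rest (value of joint drawer below 0.008 m and horizontal distance between small_steel_weight and small_well below 0.007 m and z of small_steel_weight in the frame of small_well between -0.005 and 0.005 m and angle between small_steel_weight's own z axis and vertical below 0.12 rad and horizontal distance between brass_weight and pan below 0.015 m and z of brass_weight in the frame of pan between -0.005 and 0.005 m and angle between each of brass_weight, dropper_bottle, loupe's own z axis and vertical below 0.1 rad and x of mid_steel_weight in the frame of small_well between -0.008 and 0.008 m and y of mid_steel_weight in the frame of small_well between 0.042 and 0.058 m and z of mid_steel_weight in the frame of small_well between -0.005 and 0.005 m and distance of each of dropper_bottle, loupe from where it was at the start of the episode below 0.015 m and linear speed of each of dropper_bottle, loupe, brass_weight, small_steel_weight, mid_steel_weight below 0.02 m/s); the robot touches nothing.
It fails at once if the dropper bottle or the loupe is tipped over (angle between any of dropper_bottle, loupe's own z axis and vertical above 1 rad).
It fails at once if a weight is tipped over (angle between any of brass_weight, small_steel_weight's own z axis and vertical above 1 rad).
It fails at once if the middle weight is taken out of its well (z of mid_steel_weight in the frame of small_well above 0.012 m).
It also fails if it takes over 144 s, if anything falls off the work surface, if the arm or the gripper's body presses on something with over 40 N, if the wrist force passes 120 N, or if a joint passes its speed limit or range.

## Working session

There is one attempt and no reset: what is moved stays moved. The work goes in short steps, Python scripts to look and compute and a tool call to move; the robot and the scene stay as the last step left them, time stands still between calls to the robot, and variables do not carry over. Pictures are saved under pics/ and viewed, at most 14 in all, crops included, and the job is handed in when it is done.

Besides the shell and the picture viewer there is one more tool, called after "Request:" as a command line: name --argument value ..., lists and objects as JSON in quotes. carry_out: Moves the arm, as the interface text tells. Its arguments: {"type":"object","properties":{"series":{"type":"array"},"hand":{"type":"number"},"squeeze":{"type":"number"}},"required":["series"]}

```bash
mkdir -p pics; ls; cat > h.py <<'E'
from bench import *
import numpy as np, cv2
from scipy.spatial.transform import Rotation as R
def cam(n):
    p=camera_params(n)
    if n!='wrist': return np.array(p['K']),np.array(p['T'])
    s=state(); T=np.eye(4); T[:3,3]=s['ee_pos']; T[:3,:3]=R.from_euler('xyz',s['ee_rot']).as_matrix()
    return np.array(p['K']),T@np.array(p['mount'])
def ray(C,u,v,z):
    K,T=C; d=T[:3,:3]@np.linalg.solve(K,[u,v,1.]); o=T[:3,3]
    return o+d*(z-o[2])/d[2]
def proj(C,p):
    K,T=C; c=T[:3,:3].T@(np.asarray(p)-T[:3,3]); return (K@c/c[2])[:2]
E
python3 - <<'E'
from h import *
s=state(); print(s)
for n in('scene','top'):
    C=cam(n); im=grab_frame(n); cv2.imwrite(f'pics/{n}0.png',im); print(n,C)
print(camera_params('wrist'))
E
```

```text
pics
{'time': 0.0, 'q': array([-1.36420246,  0.33391813,  0.03986636,  1.46630032, -0.01341106,
        1.3432859 , -0.05850409]), 'dq': array([ 7.53965313e-05, -8.39461286e-04,  1.07929685e-03, -6.12384357e-04,
        7.89088443e-04, -1.32629350e-03,  5.02313922e-04]), 'joint_torque': array([-4.63285796e-04, -6.56356430e+01,  1.33493822e+00, -4.03800201e+01,
       -5.98321413e-02,  4.48942138e-02,  1.85433823e-04]), 'ee_pos': array([0.19555902, 0.61938096, 0.22164028]), 'ee_rot': array([-3.13994987e+00,  9.87693660e-05,  2.83578170e+00]), 'force': array([ 0.265434  ,  0.38201701, -0.35957636]), 'ft_torque': array([-0.07168956,  0.00766164, -0.08346724]), 'grip_force': 0.0, 'grip_width': 0.08699331365543458}
scene (array([[483.35397989,   0.        , 250.18940147],
       [  0.        , 483.35397989, 197.74753805],
       [  0.        ,   0.        ,   1.        ]]), array([[-0.82875584, -0.27148704,  0.48934502,  0.04484214],
       [-0.55944962,  0.42290129, -0.71286087,  0.61156468],
       [-0.01341215, -0.86455149, -0.50236524,  0.59555512],
       [ 0.        ,  0.        ,  
[... 341 characters left out ...]
1.52053216e-01],
       [-9.19118867e-04, -1.30009981e-01, -9.91512259e-01,
         8.97158929e-01],
       [ 0.00000000e+00,  0.00000000e+00,  0.00000000e+00,
         1.00000000e+00]]))
{'K': array([[325.4871185 ,   0.        , 253.39222577],
       [  0.        , 325.4871185 , 192.06948102],
       [  0.        ,   0.        ,   1.        ]]), 'mount': array([[ 7.80259759e-04, -9.52565654e-01, -3.04332163e-01,
         8.42970177e-02],
       [ 9.99999569e-01,  8.96572378e-04, -2.42447693e-04,
        -6.74280358e-04],
       [ 5.03803157e-04, -3.04331843e-01,  9.52565943e-01,
        -1.62514352e-01],
       [ 0.00000000e+00,  0.00000000e+00,  0.00000000e+00,
         1.00000000e+00]])}
```

View pics/top0.png

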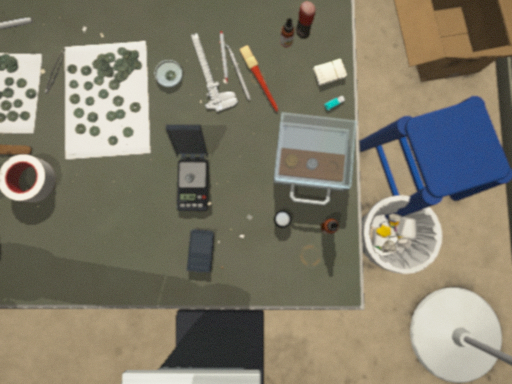

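View pics/scene0.png

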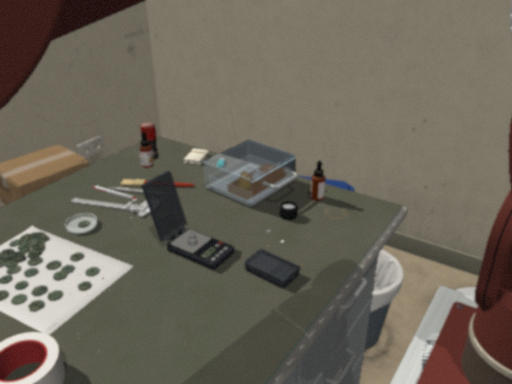

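The top view shows the candidates. Balances: the larger open one with a cover at (193,185), against the small shut dark device at (201,250). Bottles: the one in front of the drawer at (330,225), against one at the back at (288,28). The loupe is at (283,219), against a glass dish at (168,74). The choices are the balance at (193,185), the bottle at (330,225), the loupe at (283,219) and the drawer unit at (316,150). One close crop to check them.

```bash
python3 - <<'E'
from h import *
im=cv2.imread('pics/top0.png'); c=im[110:245,160:360]
cv2.imwrite('pics/c1.png',cv2.resize(c,None,fx=4,fy=4,interpolation=cv2.INTER_CUBIC))
E
```

```text
(no output)
```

View pics/c1.png

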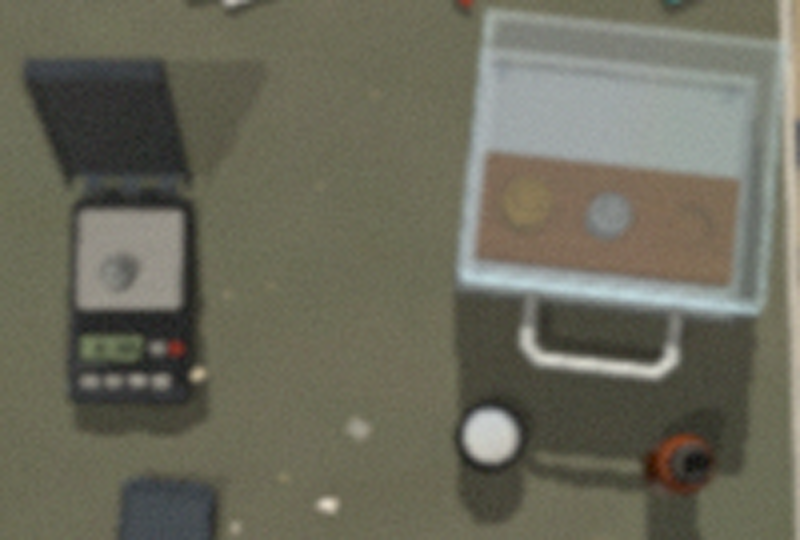

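The crop confirms it. The large balance has its pan centre at crop (132,258) with the small weight on it at (119,270). The drawer holds brass (526,200), steel (608,215) and an empty right well (700,220). The handle bar runs (530,355)–(672,372), the loupe is at (491,435) and the bottle cap at (693,460).

```bash
python3 - <<'E'
from h import *
C=cam('top'); S=cam('scene')
def P(n,u,v,z):
    p=ray(C,u/4+160-.375,v/4+110-.375,z); print(n,p.round(4),'r',np.hypot(*p[:2]).round(3),'scene',proj(S,p).round(1)); return p
a=[P('pan',u,v,.016) for u,v in((77,207),(186,205),(188,310),(80,312))]; print(np.mean(a,0), [np.linalg.norm(a[i]-a[i-1]).round(4) for i in range(4)])
P('small',119,268,.040)
h1=P('h1',530,357,.052);h2=P('h2',672,372,.052);d=h1-h2;print('yaw',np.arctan2(-d[0],d[1]))
f1=P('f1',462,280,.078);f2=P('f2',762,312,.078);d=f1-f2;print('w',np.linalg.norm(d),'yaw',np.arctan2(-d[0],d[1]))
b1=P('b1',490,12,.078);b2=P('b2',784,45,.078);d=b1-b2;print('w',np.linalg.norm(d),'yaw',np.arctan2(-d[0],d[1]))
P('loupe',491,435,.03);P('bulb',697,460,.1);P('cap',692,460,.077);P('body',680,464,.055)
P('brass',526,200,.06);P('mid',608,215,.055)
E
```

```text
pan [0.6463 0.0394 0.016 ] r 0.648 scene [167.2 244.4]
pan [ 0.6477 -0.0269  0.016 ] r 0.648 scene [187.7 229. ]
pan [ 0.5832 -0.0295  0.016 ] r 0.584 scene [212.1 237.8]
pan [0.5817 0.0357 0.016 ] r 0.583 scene [192.6 253.8]
[0.61474161 0.0046799  0.016     ] [np.float64(0.0647), np.float64(0.0664), np.float64(0.0646), np.float64(0.0652)]
small [0.6046 0.0084 0.04  ] r 0.605 scene [191.7 233.8]
h1 [ 0.5512 -0.2321  0.052 ] r 0.598 scene [275.9 187.3]
h2 [ 0.5428 -0.3137  0.052 ] r 0.627 scene [296.3 174.5]
yaw -0.10302716785067721
f1 [ 0.5918 -0.1918  0.078 ] r 0.622 scene [251.6 179.8]
f2 [ 0.5741 -0.3599  0.078 ] r 0.678 scene [294.8 155. ]
w 0.16903206093014211 yaw -0.104762628717452
b1 [ 0.7482 -0.2085  0.078 ] r 0.777 scene [202.5 161. ]
b2 [ 0.729  -0.3772  0.078 ] r 0.821 scene [247.6 139.6]
w 0.1697819923956696 yaw -0.11331374283728306
loupe [ 0.5076 -0.2109  0.03  ] r 0.55 scene [287.3 204.6]
bulb [ 0.4904 -0.317   0.1   ] r 0.584 scene [317.4 161.3]
cap [ 0.4913 -0.319   0.077 ] r 0.586 scene [316.8 169.6]
body [ 0.4899 -0.3166  0.055 ] r 0.583 scene [316.4 178.4]
brass [ 0.6417 -0.2299  0.06  ] r 0.682 scene [243.2 174.9]
mid [ 0.6341 -0.278   0.055 ] r 0.692 scene [256.9 169.9]
```

```bash
cat >> h.py <<'E'
def go(*W):
    """print rows (units of 30 mm, tool axes now) for world targets x,y,z,yaw"""
    s=state(); p=np.array(s['ee_pos']); M=R.from_euler('xyz',s['ee_rot']).as_matrix(); q=p
    print('t',round(s['time'],2),'p',p.round(4),'rot',np.round(s['ee_rot'],4),'w',round(s['grip_width'],4))
    for x,y,z,a in W:
        t=np.array([x,y,z]); l=M.T@(t-p)/.03; dy=-(a-s['ee_rot'][2]); dy=(dy+np.pi)%(2*np.pi)-np.pi
        print(l.round(2).tolist(),round(dy,3),'rows',round(np.linalg.norm(t-q)/.0625,1)); q=t
E
python3 - <<'E'
from h import *
go((.55,.2,.27,3.1416),(.47,-.22,.28,3.1416))
E
```

```text
t 0.1 p [0.1956 0.6195 0.2218] rot [-3.1402e+00  1.0000e-04  2.8358e+00] w 0.0873
[-15.47, -9.78, -1.59] -0.306 rows 8.8
[-17.15, -23.93, -1.91] -0.306 rows 6.8
```

Request:
carry_out --series '[{"linear": [-15.47, -9.78, -1.6], "yaw": -0.306}, {"linear": [-15.47, -9.78, -1.6], "yaw": -0.306}, {"linear": [-15.47, -9.78, -1.6], "yaw": -0.306}, {"linear": [-15.47, -9.78, -1.6], "yaw": -0.306}, {"linear": [-15.47, -9.78, -1.6], "yaw": -0.306}, {"linear": [-15.47, -9.78, -1.6], "yaw": -0.306}, {"linear": [-15.47, -9.78, -1.6], "yaw": -0.306}, {"linear": [-15.47, -9.78, -1.6], "yaw": -0.306}, {"linear": [-15.47, -9.78, -1.6], "yaw": -0.306}, {"linear": [-17.15, -23.93, -1.9], "yaw": -0.306}, {"linear": [-17.15, -23.93, -1.9], "yaw": -0.306}, {"linear": [-17.15, -23.93, -1.9], "yaw": -0.306}, {"linear": [-17.15, -23.93, -1.9], "yaw": -0.306}, {"linear": [-17.15, -23.93, -1.9], "yaw": -0.306}, {"linear": [-17.15, -23.93, -1.9], "yaw": -0.306}, {"linear": [-17.15, -23.93, -1.9], "yaw": -0.306}, {"linear": [-17.15, -23.93, -1.9], "yaw": -0.306}, {"linear": [-17.15, -23.93, -1.9], "yaw": -0.306}, {"linear": [-17.15, -23.93, -1.9], "yaw": -0.306}, {"linear": [-17.15, -23.93, -1.9], "yaw": -0.306}]'

```text
time: 2.6
ee_pos: [0.4705, -0.2186, 0.2794]
ee_rot: [3.141, -0.0, -3.139]
force: [-0.1, -0.8, -0.1]
grip_width: 0.087
grip_force: 0.0
```

```bash
python3 - <<'E'
from h import *
s=state();print(s['ee_pos'],s['ee_rot'],s['q'].round(2),s['time'])
C=cam('wrist'); im=grab_frame('wrist'); np.savez('w1.npz',K=C[0],T=C[1])
cv2.imwrite('pics/w1.png',im);cv2.imwrite('pics/w1b.png',cv2.resize(im,(800,600),interpolation=cv2.INTER_CUBIC))
for n,p in dict(loupe=(.5076,-.2109,.03),loupe0=(.5076,-.2109,0),bulb=(.4904,-.317,.1),h1=(.5512,-.2321,.052),h2=(.5428,-.3137,.052),pan=(.6147,.0047,.016)).items(): print(n,proj(C,p)*1.5625)
E
```

```text
[ 0.47052586 -0.21856008  0.27943891] [ 3.14148386e+00 -2.60525178e-04 -3.13939156e+00] [-0.34  0.02  0.71  1.72 -0.01  1.41  1.94] 2.6
loupe [405.71233504 288.96077113]
loupe0 [405.115374   279.53182675]
bulb [256.76052824 293.22424259]
h1 [380.15693255 346.83807374]
h2 [281.07237404 337.12291793]
pan [635.06128969 395.31885132]
```

View pics/w1b.png

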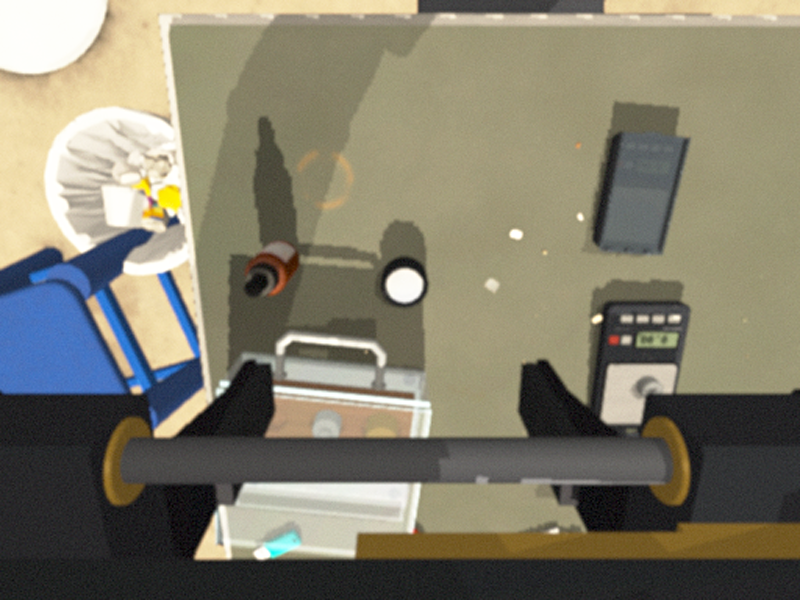

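The wrist view (upside-down, forward is down) shows the bottle bulb at (256,286), the loupe rim at (405,284), the handle bar (283,338)–(382,350) and the pan around (640,394) with its weight at (650,386). They agree with the top view within a few mm. I'll triangulate the bottle and loupe.

```bash
python3 - <<'E'
from h import *
C=cam('top'); d=np.load('w1.npz'); W=(d['K'],d['T'])
def tri(n,a,b):
    A=np.zeros((3,3));B=np.zeros(3);L=[]
    for (K,T),(u,v) in((C,(a[0]/4+160-.375,a[1]/4+110-.375)),(W,(b[0]/1.5625-.2,b[1]/1.5625-.2))):
        r=T[:3,:3]@np.linalg.solve(K,[u,v,1.]);r/=np.linalg.norm(r);Q=np.eye(3)-np.outer(r,r);A+=Q;B+=Q@T[:3,3];L.append((Q,T[:3,3]))
    p=np.linalg.solve(A,B);print(n,p.round(4),'res',[np.linalg.norm(Q@(p-o)).round(4) for Q,o in L])
tri('bulb',(697,459),(255,287));tri('cap',(690,460),(267,275));tri('loupe',(491,436),(404.5,284))
for n,u,v,z in(('bulb',256,286,.1),('cap',267,275,.077),('loupe',404.5,284,.028),('small',650,385,.04),('h1',382,348,.052),('h2',281,339,.052)): print(n,ray(W,u/1.5625-.2,v/1.5625-.2,z).round(4))
go((.506,-.211,.15,3.1416),(.506,-.211,.008,3.1416))
E
```

```text
bulb [ 0.4913 -0.3221  0.0817] res [np.float64(0.0013), np.float64(0.0013)]
cap [ 0.493  -0.3252  0.0394] res [np.float64(0.0003), np.float64(0.0003)]
loupe [ 0.5079 -0.212   0.0126] res [np.float64(0.0001), np.float64(0.0001)]
bulb [ 0.4849 -0.3173  0.1   ]
cap [ 0.483  -0.3151  0.077 ]
loupe [ 0.5035 -0.2122  0.028 ]
small [0.5914 0.0034 0.04  ]
h1 [ 0.552  -0.2308  0.052 ]
h2 [ 0.5442 -0.3141  0.052 ]
t 2.65 p [ 0.4705 -0.2188  0.2795] rot [ 3.1416e+00 -2.0000e-04 -3.1398e+00] w 0.0871
[-1.19, 0.26, 4.32] 0.002 rows 2.2
[-1.19, 0.26, 9.05] 0.002 rows 2.3
```

Request:
carry_out --series '[{"linear": [-1.19, 0.26, 2], "yaw": 0}, {"linear": [-1.19, 0.26, 4.3], "yaw": 0}, {"linear": [-1.19, 0.26, 5], "yaw": 0}, {"linear": [-1.19, 0.26, 6], "yaw": 0}, {"linear": [-1.19, 0.26, 7], "yaw": 0}, {"linear": [-1.19, 0.26, 8], "yaw": 0}, {"linear": [-1.19, 0.26, 9.0], "yaw": 0}, {"linear": [-1.19, 0.26, 9.0], "yaw": 0}, {"linear": [-1.19, 0.26, 9.0], "yaw": 0}]'

```text
time: 3.78
ee_pos: [0.5065, -0.212, 0.0106]
ee_rot: [-3.141, 0.001, -3.141]
force: [-0.7, 0.4, 0.9]
grip_width: 0.0873
grip_force: 0.0
```

Request:
carry_out --hand 0 --squeeze 12 --series '[{"linear": [0, 0, 0], "yaw": 0}, {"linear": [0, 0, 0], "yaw": 0}, {"linear": [0, 0, 0], "yaw": 0}, {"linear": [0, 0, 0], "yaw": 0}, {"linear": [0, 0, 0], "yaw": 0}, {"linear": [0, 0, 0], "yaw": 0}]'

```text
time: 4.53
ee_pos: [0.5059, -0.2119, 0.0096]
ee_rot: [-3.142, -0.0, -3.141]
force: [0.6, 0.7, 0.2]
grip_width: 0.0397
grip_force: 12.0
```

```bash
python3 - <<'E'
from h import *
print(state()['grip_force'])
z=.15
go((.506,-.211,.15,3.1416),(.50,.20,.15,3.1416),(.50,.20,.008,3.1416))
E
```

```text
11.984359480315447
t 4.53 p [ 0.5059 -0.2119  0.0096] rot [-3.1416e+00 -1.0000e-04 -3.1414e+00] w 0.0397
[-0.0, 0.03, -4.68] 0.0 rows 2.2
[0.19, 13.73, -4.68] 0.0 rows 6.6
[0.19, 13.73, 0.05] 0.0 rows 2.3
```

Request:
carry_out --series '[{"linear": [0, 0, -1], "yaw": 0}, {"linear": [0, 0, -2.8], "yaw": 0}, {"linear": [0, 0, -4.6], "yaw": 0}, {"linear": [0, 1.5, -4.6], "yaw": 0}, {"linear": [0, 3.5, -4.6], "yaw": 0}, {"linear": [0, 5.5, -4.6], "yaw": 0}, {"linear": [0, 7.5, -4.6], "yaw": 0}, {"linear": [0, 9.5, -4.6], "yaw": 0}, {"linear": [0, 11.5, -4.6], "yaw": 0}, {"linear": [0, 13, -4.6], "yaw": 0}, {"linear": [0, 13.7, -4.6], "yaw": 0}, {"linear": [0, 13.7, -3.4], "yaw": 0}, {"linear": [0, 13.7, -2.2], "yaw": 0}, {"linear": [0, 13.7, -1.1], "yaw": 0}, {"linear": [0, 13.7, -0.4], "yaw": 0}, {"linear": [0, 13.7, 0.0], "yaw": 0}, {"linear": [0, 13.7, 0.0], "yaw": 0}, {"linear": [0, 13.7, 0.0], "yaw": 0}]'

```text
time: 6.78
ee_pos: [0.5063, 0.199, 0.0101]
ee_rot: [3.141, 0.001, 3.141]
force: [-0.8, 0.5, -0.7]
grip_width: 0.0398
grip_force: 12.0
```

Request:
carry_out --hand 100 --series '[{"linear": [0, 0, 0], "yaw": 0}, {"linear": [0, 0, 0], "yaw": 0}, {"linear": [0, 0, 0], "yaw": 0}, {"linear": [0, 0, 0], "yaw": 0}]'

```text
time: 7.28
ee_pos: [0.5058, 0.1992, 0.0096]
ee_rot: [3.142, 0.0, -3.141]
force: [0.6, 0.3, -0.3]
grip_width: 0.0717
grip_force: 0.0
```

```bash
python3 - <<'E'
from h import *
go((.505,.20,.18,3.1416),(.488,-.317,.18,3.1416),(.488,-.317,.04,3.1416))
E
```

```text
t 7.28 p [0.5058 0.1992 0.0096] rot [ 3.1415e+00  1.0000e-04 -3.1413e+00] w 0.0717
[0.03, 0.03, -5.68] 0.0 rows 2.7
[0.6, -17.21, -5.68] 0.0 rows 8.3
[0.6, -17.21, -1.01] 0.0 rows 2.2
```

Request:
carry_out --series '[{"linear": [0, 0, -1.5], "yaw": 0}, {"linear": [0, 0, -3.5], "yaw": 0}, {"linear": [0, 0, -5.6], "yaw": 0}, {"linear": [0.6, -2, -5.6], "yaw": 0}, {"linear": [0.6, -4, -5.6], "yaw": 0}, {"linear": [0.6, -6, -5.6], "yaw": 0}, {"linear": [0.6, -8, -5.6], "yaw": 0}, {"linear": [0.6, -10, -5.6], "yaw": 0}, {"linear": [0.6, -12, -5.6], "yaw": 0}, {"linear": [0.6, -14, -5.6], "yaw": 0}, {"linear": [0.6, -16, -5.6], "yaw": 0}, {"linear": [0.6, -17.2, -5.6], "yaw": 0}, {"linear": [0.6, -17.2, -5.6], "yaw": 0}, {"linear": [0.6, -17.2, -4.6], "yaw": 0}, {"linear": [0.6, -17.2, -3.4], "yaw": 0}, {"linear": [0.6, -17.2, -2.2], "yaw": 0}, {"linear": [0.6, -17.2, -1.4], "yaw": 0}, {"linear": [0.6, -17.2, -1.0], "yaw": 0}, {"linear": [0.6, -17.2, -1.0], "yaw": 0}, {"linear": [0.6, -17.2, -1.0], "yaw": 0}]'

```text
time: 9.78
ee_pos: [0.4886, -0.317, 0.0406]
ee_rot: [-3.141, 0.001, -3.141]
force: [-0.7, -0.3, -0.4]
grip_width: 0.087
grip_force: 0.0
```

Request:
carry_out --hand 0 --squeeze 12 --series '[{"linear": [0, 0, 0], "yaw": 0}, {"linear": [0, 0, 0], "yaw": 0}, {"linear": [0, 0, 0], "yaw": 0}, {"linear": [0, 0, 0], "yaw": 0}, {"linear": [0, 0, 0], "yaw": 0}, {"linear": [0, 0, 0], "yaw": 0}]'

```text
time: 10.52
ee_pos: [0.4879, -0.317, 0.0396]
ee_rot: [-3.141, 0.0, -3.142]
force: [-0.0, -0.6, -0.3]
grip_width: 0.035
grip_force: 0.3
```

```bash
python3 - <<'E'
from h import *
go((.488,-.317,.18,3.1416),(.488,.290,.18,3.1416),(.488,.29,.04,3.1416))
C=cam('wrist'); im=grab_frame('wrist'); cv2.imwrite('pics/w2.png',im[0:384,0:512])
E
```

```text
t 10.53 p [ 0.4879 -0.317   0.0396] rot [-3.1414  0.     -3.1415] w 0.035
[-0.0, -0.0, -4.68] 0.0 rows 2.2
[-0.01, 20.23, -4.68] 0.0 rows 9.7
[-0.01, 20.23, -0.02] 0.0 rows 2.2
```

View pics/w2.png

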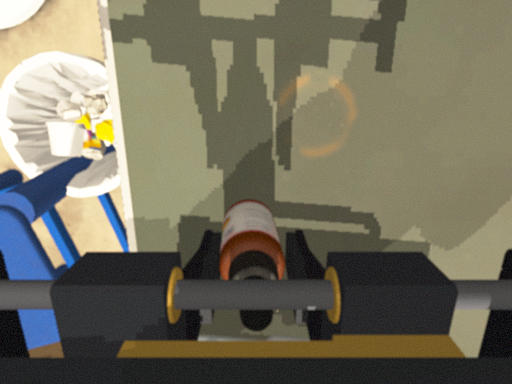

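The wrist view shows the bottle upright between the fingers at (252,265). Closing is just finishing.

Request:
carry_out --series '[{"linear": [0, 0, 0], "yaw": 0}, {"linear": [0, 0, 0], "yaw": 0}, {"linear": [0, 0, 0], "yaw": 0}]'

```text
time: 10.95
ee_pos: [0.4879, -0.3169, 0.0396]
ee_rot: [-3.142, -0.0, -3.141]
force: [-0.2, -0.8, 0.8]
grip_width: 0.0324
grip_force: 11.8
```

Request:
carry_out --series '[{"linear": [0, 0, -1], "yaw": 0}, {"linear": [0, 0, -2.8], "yaw": 0}, {"linear": [0, 0, -4.6], "yaw": 0}, {"linear": [0, 1.3, -4.6], "yaw": 0}, {"linear": [0, 3.2, -4.6], "yaw": 0}, {"linear": [0, 5.2, -4.6], "yaw": 0}, {"linear": [0, 7.2, -4.6], "yaw": 0}, {"linear": [0, 9.2, -4.6], "yaw": 0}, {"linear": [0, 11.2, -4.6], "yaw": 0}, {"linear": [0, 13.2, -4.6], "yaw": 0}, {"linear": [0, 15.2, -4.6], "yaw": 0}, {"linear": [0, 17.2, -4.6], "yaw": 0}, {"linear": [0, 19, -4.6], "yaw": 0}, {"linear": [0, 20.2, -4.6], "yaw": 0}, {"linear": [0, 20.2, -4.6], "yaw": 0}]'

```text
time: 12.82
ee_pos: [0.4865, 0.2924, 0.1769]
ee_rot: [-3.141, -0.001, -3.136]
force: [0.9, -0.5, -0.4]
grip_width: 0.0322
grip_force: 11.8
```

Request:
carry_out --series '[{"linear": [0, 0, 1.4], "yaw": 0}, {"linear": [0, 0, 2.8], "yaw": 0}, {"linear": [0, 0, 3.8], "yaw": 0}, {"linear": [0, 0, 4.4], "yaw": 0}, {"linear": [0, 0, 4.6], "yaw": 0}, {"linear": [0, 0, 4.6], "yaw": 0}, {"linear": [0, 0, 4.6], "yaw": 0}]'

```text
time: 13.7
ee_pos: [0.4884, 0.2896, 0.0406]
ee_rot: [3.14, 0.001, -3.141]
force: [-0.4, 0.3, -0.9]
grip_width: 0.0322
grip_force: 11.9
```

Request:
carry_out --hand 100 --series '[{"linear": [0, 0, 0], "yaw": 0}, {"linear": [0, 0, 0], "yaw": 0}, {"linear": [0, 0, 0], "yaw": 0}, {"linear": [0, 0, 0], "yaw": 0}]'

```text
time: 14.2
ee_pos: [0.4878, 0.2892, 0.0396]
ee_rot: [3.142, 0.0, -3.141]
force: [0.0, 0.7, 1.0]
grip_width: 0.0643
grip_force: 0.0
```

```bash
python3 - <<'E'
from h import *
go((.488,.29,.19,3.1416),(.46,-.16,.24,1.465),(.547,-.273,.15,1.465),(.547,-.273,.036,1.465))
E
```

```text
t 14.2 p [0.4878 0.2892 0.0396] rot [ 3.1415  0.     -3.1413] w 0.0643
[-0.01, 0.03, -5.01] 0.0 rows 2.4
[0.93, -14.97, -6.68] 1.677 rows 7.3
[-1.97, -18.74, -3.68] 1.677 rows 2.7
[-1.97, -18.74, 0.12] 1.677 rows 1.8
```

Request:
carry_out --series '[{"linear": [0, 0, -1.6], "yaw": 0}, {"linear": [0, 0, -3.6], "yaw": 0}, {"linear": [0, 0, -5.3], "yaw": 0}, {"linear": [0.5, -2, -6.2], "yaw": 0.18}, {"linear": [0.9, -4, -6.6], "yaw": 0.36}, {"linear": [0.9, -6, -6.6], "yaw": 0.54}, {"linear": [0.9, -8, -6.6], "yaw": 0.72}, {"linear": [0.9, -10, -6.6], "yaw": 0.9}, {"linear": [0.9, -12, -6.6], "yaw": 1.08}, {"linear": [0.9, -14, -6.0], "yaw": 1.26}, {"linear": [0, -15.8, -5.2], "yaw": 1.44}, {"linear": [-1, -17.5, -4.4], "yaw": 1.62}, {"linear": [-1.97, -18.74, -3.7], "yaw": 1.677}, {"linear": [-1.97, -18.74, -3.7], "yaw": 1.677}, {"linear": [-1.97, -18.74, -3.7], "yaw": 1.677}, {"linear": [-1.97, -18.74, -3.7], "yaw": 1.677}]'

```text
time: 16.2
ee_pos: [0.5473, -0.2719, 0.152]
ee_rot: [3.139, -0.002, 1.466]
force: [-0.3, 0.4, 0.5]
grip_width: 0.0871
grip_force: 0.0
```

Request:
carry_out --hand 30 --series '[{"linear": [0, 0, 0], "yaw": 0}, {"linear": [0, 0, 0], "yaw": 0}, {"linear": [0, 0, 0], "yaw": 0}, {"linear": [0, 0, 0], "yaw": 0}, {"linear": [0, 0, 0], "yaw": 0}, {"linear": [0, 0, 0], "yaw": 0}]'

```text
time: 16.95
ee_pos: [0.5469, -0.2731, 0.1505]
ee_rot: [-3.141, 0.0, 1.465]
force: [-0.1, 0.4, -0.1]
grip_width: 0.0349
grip_force: 0.0
```

```bash
python3 - <<'E'
from h import *
go((.547,-.273,.036,1.465))
C=cam('wrist'); im=grab_frame('wrist'); cv2.imwrite('pics/w3.png',im); im=grab_frame('top');cv2.imwrite('pics/top1.png',im)
a=cv2.imread('pics/w3.png');b=im
cv2.imwrite('pics/m3.png',np.hstack([cv2.resize(a,(400,300)),cv2.resize(b[100:265,30:250],(400,300))]))
E
```

```text
t 16.95 p [ 0.5469 -0.2731  0.1505] rot [-3.1414e+00  1.0000e-04  1.4647e+00] w 0.0349
[0.0, 0.0, 3.82] -0.0 rows 1.8
```

View pics/m3.png

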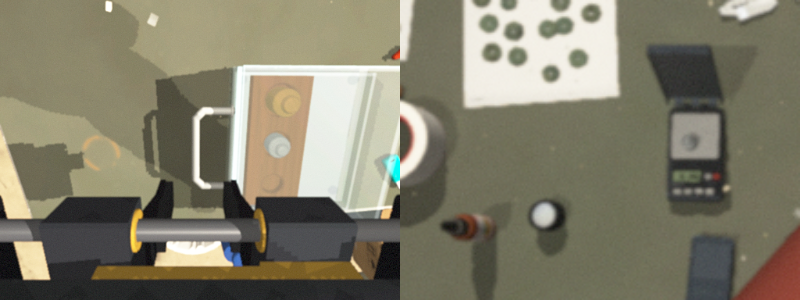

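The bottle and loupe stand upright on the left (right panel, at (470,228) and (545,215)), and the handle bar (197,150) is centred between the fingers. Descending to grip the bar.

Request:
carry_out --series '[{"linear": [0, 0, 1], "yaw": 0}, {"linear": [0, 0, 2], "yaw": 0}, {"linear": [0, 0, 2.8], "yaw": 0}, {"linear": [0, 0, 3.4], "yaw": 0}, {"linear": [0, 0, 3.8], "yaw": 0}, {"linear": [0, 0, 3.8], "yaw": 0}]'

```text
time: 17.8
ee_pos: [0.5467, -0.273, 0.0361]
ee_rot: [-3.141, 0.0, 1.465]
force: [-0.2, 0.3, -0.1]
grip_width: 0.0258
grip_force: 0.0
```

Request:
carry_out --hand 0 --squeeze 15 --series '[{"linear": [0, 0, 0], "yaw": 0}, {"linear": [0, 0, 0], "yaw": 0}, {"linear": [0, 0, 0], "yaw": 0}, {"linear": [0, 0, 0], "yaw": 0}, {"linear": [0, 0, 0], "yaw": 0}]'

```text
time: 18.42
ee_pos: [0.5442, -0.2731, 0.0368]
ee_rot: [-3.137, -0.001, 1.463]
force: [-12.6, 3.5, 8.9]
grip_width: 0.0068
grip_force: 15.0
```

Request:
carry_out --series '[{"linear": [0, -0.4, 0], "yaw": 0}, {"linear": [0, -0.9, 0], "yaw": 0}, {"linear": [0, -1.4, 0], "yaw": 0}, {"linear": [0, -1.9, 0], "yaw": 0}, {"linear": [0, -2.4, 0], "yaw": 0}, {"linear": [0, -2.9, 0], "yaw": 0}, {"linear": [0, -3.2, 0], "yaw": 0}, {"linear": [0, -3.4, 0], "yaw": 0}, {"linear": [0, -3.55, 0], "yaw": 0}, {"linear": [0, -3.6, 0], "yaw": 0}, {"linear": [0, -3.62, 0], "yaw": 0}, {"linear": [0, -3.62, 0], "yaw": 0}]'

```text
time: 19.92
ee_pos: [0.4387, -0.2612, 0.0368]
ee_rot: [3.141, -0.001, 1.465]
force: [1.3, 1.9, 5.7]
grip_width: 0.0071
grip_force: 15.0
```

Request:
carry_out --hand 30 --series '[{"linear": [0, 0, 0], "yaw": 0}, {"linear": [0, 0, 0], "yaw": 0}, {"linear": [0, 0, 0], "yaw": 0}, {"linear": [0, 0, 0], "yaw": 0}]'

```text
time: 20.42
ee_pos: [0.4387, -0.2616, 0.0364]
ee_rot: [-3.141, 0.0, 1.465]
force: [-0.1, 0.2, 0.2]
grip_width: 0.0255
grip_force: 0.0
```

Request:
carry_out --series '[{"linear": [0, 0, -1], "yaw": 0}, {"linear": [0, 0, -2.5], "yaw": 0}, {"linear": [0, 0, -4], "yaw": 0}, {"linear": [0, 0, -5.5], "yaw": 0}, {"linear": [1, 1.5, -7], "yaw": 0}, {"linear": [2, 2.8, -7], "yaw": 0}, {"linear": [2, 2.8, -7], "yaw": 0}, {"linear": [2, 2.8, -7], "yaw": 0}, {"linear": [2, 2.8, -7], "yaw": 0}]'

```text
time: 21.55
ee_pos: [0.5277, -0.2119, 0.2465]
ee_rot: [-3.141, -0.0, 1.463]
force: [-1.0, 0.5, 0.3]
grip_width: 0.0265
grip_force: 0.0
```

```bash
python3 - <<'E'
from h import *
C=cam('wrist'); im=grab_frame('wrist'); np.savez('w4.npz',K=C[0],T=C[1])
cv2.imwrite('pics/w4.png',im);cv2.imwrite('pics/w4b.png',cv2.resize(im,(800,600),interpolation=cv2.INTER_CUBIC))
go((.6,.006,.2,3.1866))
for n,p in dict(handle=(.4388,-.2612,.052),sw=(.521,-.320,.033),br=(.5315,-.22,.067),mid=(.526,-.27,.056)).items(): print(n,proj(C,p)*1.5625)
E
```

```text
t 21.6 p [ 0.5279 -0.2117  0.2466] rot [ 3.1415e+00 -8.0000e-04  1.4628e+00] w 0.0259
[7.47, 1.61, 1.56] -1.724 rows 3.7
handle [285.97051093 335.44646177]
sw [402.21690819 383.33400082]
br [402.93862409 275.25634481]
mid [402.31331448 336.70234577]
```

View pics/w4b.png

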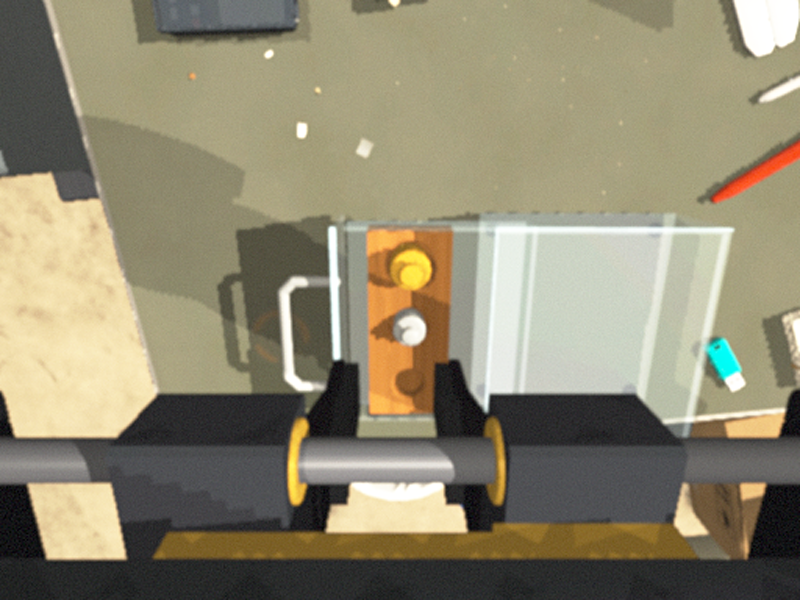

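The wrist view shows the drawer right out. The empty well is at (410,382), the steel knob at (411,328), the brass knob at (411,275), and the handle bar around (289,333).

```bash
python3 - <<'E'
from h import *
d=np.load('w4.npz'); W=(d['K'],d['T']); im=cv2.imread('pics/w4.png')
b=cv2.inRange(cv2.cvtColor(im,cv2.COLOR_BGR2HSV),(20,150,120),(32,255,255)); b[200:]=0
m=cv2.moments(b); print('brass blob',m['m10']/m['m00']*1.5625,m['m01']/m['m00']*1.5625,m['m00']/255)
for n,u,v,z in(('well',410,382,.031),('mid',411,328,.054),('brass',411,275,.067),('h',289,333,.052)): print(n,ray(W,u/1.5625-.2,v/1.5625-.2,z).round(4))
cv2.imwrite('pics/x.png',cv2.resize(im[130:260,220:300],None,fx=4.6,fy=4.6,interpolation=cv2.INTER_CUBIC))
E
```

```text
brass blob 412.5109777517564 268.2230679156909 427.0
well [ 0.5272 -0.3202  0.031 ]
mid [ 0.5329 -0.2643  0.054 ]
brass [ 0.5369 -0.2202  0.067 ]
h [ 0.4412 -0.2592  0.052 ]
```

View pics/x.png

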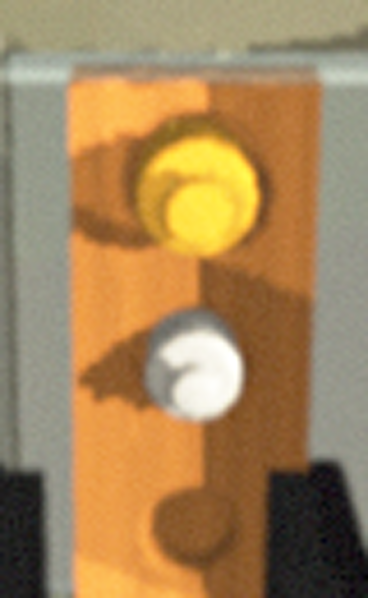

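Request:
carry_out --hand 60 --series '[{"linear": [1, 0, 0.3], "yaw": -0.18}, {"linear": [2.5, 0.3, 0.8], "yaw": -0.36}, {"linear": [4.5, 0.9, 1.2], "yaw": -0.54}, {"linear": [6, 1.3, 1.5], "yaw": -0.72}, {"linear": [7.47, 1.0, 1.5], "yaw": -0.9}, {"linear": [7.47, 0, 1.5], "yaw": -1.08}, {"linear": [7.47, 0, 1.5], "yaw": -1.26}, {"linear": [7.47, 0, 1.5], "yaw": -1.44}, {"linear": [7.47, 0, 1.5], "yaw": -1.62}, {"linear": [7.47, 0, 1.5], "yaw": -1.724}, {"linear": [7.47, 0, 1.5], "yaw": -1.724}, {"linear": [7.47, 0, 1.5], "yaw": -1.724}, {"linear": [7.47, 0, 1.5], "yaw": -1.724}]'

```text
time: 23.22
ee_pos: [0.5525, 0.0119, 0.2016]
ee_rot: [3.142, -0.0, -3.096]
force: [-0.2, 0.5, -0.0]
grip_width: 0.0524
grip_force: 0.0
```

The crop shows the well rim centre at (195,525), the brass knob at (197,215) and the steel knob at (205,392); pitch and line match the 50 mm spacing. Now look at the small weight from here.

```bash
python3 - <<'E'
from h import *
C=cam('wrist'); im=grab_frame('wrist'); np.savez('w5.npz',K=C[0],T=C[1]);cv2.imwrite('pics/w5.png',im)
q=proj(C,(.606,.008,.03)); print('pred',q,'pan',proj(C,(.6147,.0047,.016)))
x,y=int(q[0])-80,int(q[1])-80
print(x,y,state()['ee_pos']); cv2.imwrite('pics/w5c.png',cv2.resize(im[max(y,0):y+140,x:x+170],None,fx=4,fy=4,interpolation=cv2.INTER_CUBIC))
E
```

```text
pred [248.21157881 218.86837536] pan [245.2346059  221.08614738]
168 138 [0.55253191 0.01196492 0.20158901]
```

View pics/w5c.png

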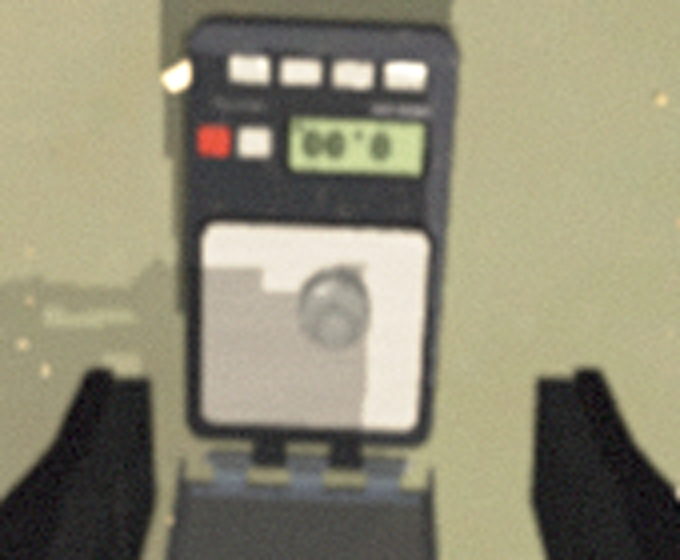

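The pan corners are at crop (202,226), (431,233), (427,441) and (197,427). The weight body is around (334,305) and its knob at (334,325).

```bash
python3 - <<'E'
from h import *
d=np.load('w5.npz'); W=(d['K'],d['T'])
P=lambda u,v,z: ray(W,u/4+168-.375,v/4+138-.375,z)
a=[P(u,v,.016) for u,v in((202,226),(431,233),(427,441),(197,427))];print(np.round(a,4),np.mean(a,0).round(4),[np.linalg.norm(a[i]-a[i-1]).round(4) for i in range(4)])
print('knob',P(334,325,.044).round(4),'knob',P(334,323,.040).round(4),'bot',P(334,270,.016).round(4), 'tcp dir fingers mid')
go((.600,.006,.12,3.1866),(.600,.006,.034,3.1866))
E
```

```text
[[ 0.5834 -0.027   0.016 ]
 [ 0.5824  0.0374  0.016 ]
 [ 0.6474  0.0406  0.016 ]
 [ 0.646  -0.0277  0.016 ]] [0.6148 0.0058 0.016 ] [np.float64(0.0627), np.float64(0.0645), np.float64(0.0651), np.float64(0.0683)]
knob [0.6001 0.0111 0.044 ] knob [0.6012 0.0111 0.04  ] bot [0.5948 0.0106 0.016 ] tcp dir fingers mid
t 23.27 p [0.5525 0.012  0.2016] rot [ 3.1416  0.     -3.0956] w 0.0522
[-1.57, -0.27, 2.72] 0.001 rows 1.5
[-1.57, -0.27, 5.59] 0.001 rows 1.4
```

Request:
carry_out --series '[{"linear": [-0.8, -0.07, 1.2], "yaw": 0}, {"linear": [-1.68, -0.14, 2.4], "yaw": 0}, {"linear": [-1.68, -0.14, 3.4], "yaw": 0}, {"linear": [-1.68, -0.14, 4.4], "yaw": 0}, {"linear": [-1.68, -0.14, 5.1], "yaw": 0}, {"linear": [-1.68, -0.14, 5.57], "yaw": 0}, {"linear": [-1.68, -0.14, 5.57], "yaw": 0}, {"linear": [-1.68, -0.14, 5.57], "yaw": 0}]'

```text
time: 24.28
ee_pos: [0.6038, 0.0102, 0.0354]
ee_rot: [3.141, 0.001, -3.094]
force: [-1.1, -0.1, 0.3]
grip_width: 0.0518
grip_force: 0.0
```

Request:
carry_out --hand 0 --squeeze 10 --series '[{"linear": [0, 0, 0], "yaw": 0}, {"linear": [0, 0, 0], "yaw": 0}, {"linear": [0, 0, 0], "yaw": 0}, {"linear": [0, 0, 0], "yaw": 0}, {"linear": [0, 0, 0], "yaw": 0}, {"linear": [0, 0, 0], "yaw": 0}, {"linear": [0, 0, 0], "yaw": 0}]'

```text
time: 25.15
ee_pos: [0.6032, 0.0103, 0.0345]
ee_rot: [3.142, 0.0, -3.094]
force: [-0.0, -0.3, 0.0]
grip_width: 0.01
grip_force: 10.1
```

Request:
carry_out --series '[{"linear": [0, 0, -0.3], "yaw": 0}, {"linear": [0, 0, -0.7], "yaw": 0}, {"linear": [0, 0, -1.2], "yaw": 0}, {"linear": [0, 0, -1.6], "yaw": 0}, {"linear": [0, 0, -1.6], "yaw": 0}]'

```text
time: 25.78
ee_pos: [0.6039, 0.0103, 0.0839]
ee_rot: [3.141, 0.002, -3.094]
force: [0.2, 0.2, -1.0]
grip_width: 0.0102
grip_force: 10.1
```

```bash
python3 - <<'E'
from h import *
C=cam('wrist'); im=grab_frame('wrist'); cv2.imwrite('pics/w6.png',im); s=state(); p=s['ee_pos']; print(p,s['grip_width'],s['grip_force'],s['force'])
print(proj(C,p),proj(C,p-[0,0,.018]))
cv2.imwrite('pics/w6c.png',cv2.resize(im[150:300,170:340],None,fx=4,fy=4,interpolation=cv2.INTER_CUBIC))
S=grab_frame('scene');cv2.imwrite('pics/s6.png',S);q=proj(cam('scene'),p).astype(int);print(q)
E
```

```text
[0.60342865 0.01036214 0.08301578] 0.010275004608378878 10.093622784452236 [ 0.07670896  0.82685738 -0.85842224]
[254.65741319 246.58408988] [254.55018322 232.82620294]
[189 216]
```

View pics/w6c.png

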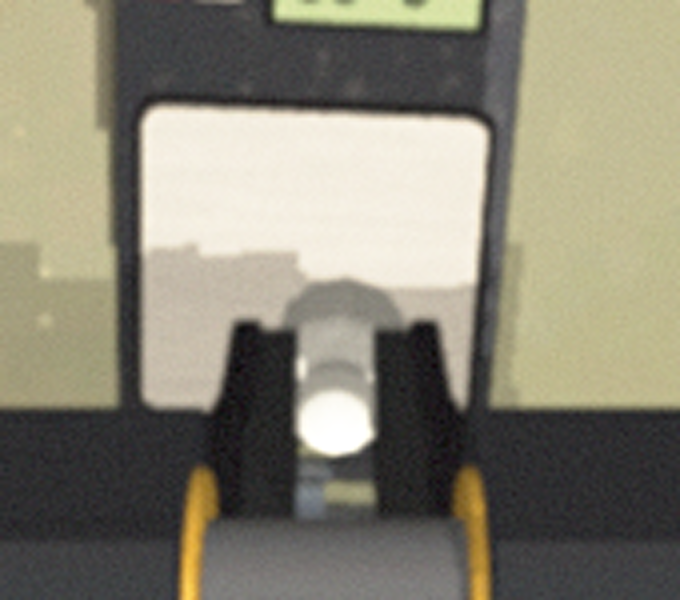

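The weight hangs upright, gripped by its knob (337,420); the front edge of its base is at (343,280). Work out the offset and the move to above the well.

```bash
python3 - <<'E'
from h import *
C=cam('wrist'); p=state()['ee_pos']
e=ray(C,343/4+170-.375,280/4+150-.375,p[2]-.018);k=ray(C,337/4+170-.375,420/4+150-.375,p[2]+.010)
print('base front edge',e-p,'knob top',k-p)
go((.56,-.1,.16,3.1866),(.525,-.320,.16,1.465),(.525,-.320,.08,1.465))
E
```

```text
base front edge [-0.00959421  0.00012527 -0.018     ] knob top [-0.00139484 -0.00040538  0.01      ]
t 25.88 p [0.603  0.0104 0.0824] rot [ 3.1414 -0.     -3.0942] w 0.0103
[1.61, -3.61, -2.59] 0.002 rows 2.3
[3.12, -10.88, -2.59] 1.724 rows 3.6
[3.12, -10.88, 0.08] 1.724 rows 1.3
```

Request:
carry_out --series '[{"linear": [0.5, 0, -1.2], "yaw": 0}, {"linear": [1, -1.2, -2.4], "yaw": 0.18}, {"linear": [1.6, -2.8, -2.6], "yaw": 0.36}, {"linear": [2, -4.4, -2.6], "yaw": 0.54}, {"linear": [2.4, -6, -2.6], "yaw": 0.72}, {"linear": [2.7, -7.6, -2.6], "yaw": 0.9}, {"linear": [2.9, -9.2, -2.6], "yaw": 1.08}, {"linear": [3.09, -10.4, -2.6], "yaw": 1.26}, {"linear": [3.09, -10.88, -2.6], "yaw": 1.44}, {"linear": [3.09, -10.88, -2.6], "yaw": 1.62}, {"linear": [3.09, -10.88, -2.4], "yaw": 1.724}, {"linear": [3.09, -10.88, -1.4], "yaw": 1.724}, {"linear": [3.09, -10.88, -0.4], "yaw": 1.724}, {"linear": [3.09, -10.88, 0.4], "yaw": 1.724}, {"linear": [3.09, -10.88, 0.4], "yaw": 1.724}, {"linear": [3.09, -10.88, 0.4], "yaw": 1.724}]'

```text
time: 27.88
ee_pos: [0.5261, -0.3206, 0.0712]
ee_rot: [3.141, 0.001, 1.465]
force: [0.8, 0.9, 0.6]
grip_width: 0.01
grip_force: 10.4
```

```bash
python3 - <<'E'
from h import *
C=cam('wrist'); im=grab_frame('wrist'); np.savez('w7.npz',K=C[0],T=C[1]);cv2.imwrite('pics/w7.png',im); s=state(); print(s['ee_pos'],s['ee_rot'],s['grip_width'])
cv2.imwrite('pics/w7c.png',cv2.resize(im[100:290,160:350],None,fx=3.1,fy=3.1,interpolation=cv2.INTER_CUBIC))
E
```

```text
[ 0.52628203 -0.32065004  0.07146413] [3.14060846e+00 5.76922737e-04 1.46461541e+00] 0.010301978395319855
```

View pics/w7c.png

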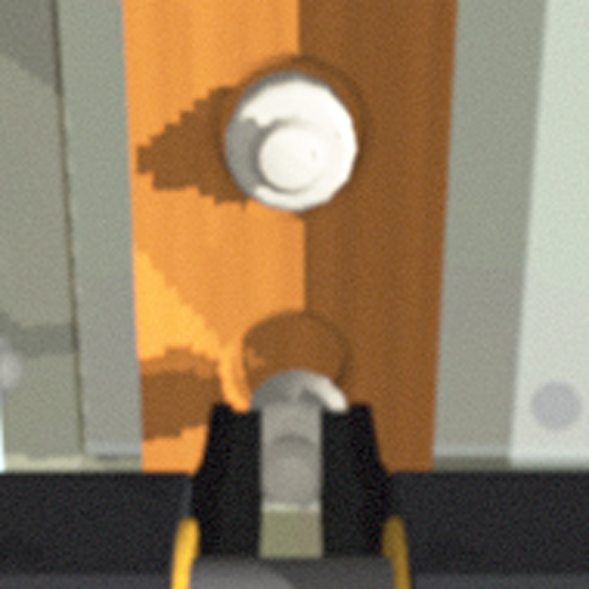

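The well rim spans (234–353) with its near edge at (293,312). The held weight's base edge is at (299,370) and the middle knob at (293,155).

```bash
python3 - <<'E'
from h import *
d=np.load('w7.npz'); W=(d['K'],d['T'])
P=lambda u,v,z: ray(W,u/3.1+160-.34,v/3.1+100-.34,z).round(4)
print('L',P(236,360,.033),'R',P(352,360,.033),'near',P(293,312,.033)); print('base near',P(299,370,.0535),'L',P(250,405,.0535),'R',P(348,405,.0535))
print('mid knob',P(293,155,.056),'mid body L',P(226,145,.046),P(358,145,.046))
print('block L/R',P(135,300,.033),P(445,300,.033))
go((.526,-.320,.040,1.465))
E
```

```text
L [ 0.5146 -0.3166  0.033 ] R [ 0.5392 -0.3192  0.033 ] near [ 0.5278 -0.307   0.033 ]
base near [ 0.5284 -0.3118  0.0535] L [ 0.5182 -0.3181  0.0535] R [ 0.5372 -0.3201  0.0535]
mid knob [ 0.5317 -0.2697  0.056 ] mid body L [ 0.5193 -0.2684  0.046 ] [ 0.5438 -0.271   0.046 ]
block L/R [ 0.4951 -0.3009  0.033 ] [ 0.5598 -0.3078  0.033 ]
t 27.93 p [ 0.5263 -0.3207  0.0715] rot [3.1406e+00 6.0000e-04 1.4646e+00] w 0.0103
[0.02, -0.01, 1.05] -0.0 rows 0.5
```

Request:
carry_out --series '[{"linear": [0.06, -0.04, 0], "yaw": 0}, {"linear": [0.06, -0.04, 0.2], "yaw": 0}, {"linear": [0.06, -0.04, 0.4], "yaw": 0}, {"linear": [0.06, -0.04, 0.6], "yaw": 0}, {"linear": [0.06, -0.04, 0.75], "yaw": 0}, {"linear": [0.06, -0.04, 0.9], "yaw": 0}, {"linear": [0.06, -0.04, 1.0], "yaw": 0}, {"linear": [0.06, -0.04, 1.03], "yaw": 0}, {"linear": [0.06, -0.04, 1.03], "yaw": 0}]'

```text
time: 29.05
ee_pos: [0.525, -0.3183, 0.0396]
ee_rot: [3.141, 0.0, 1.465]
force: [0.0, -0.6, -1.3]
grip_width: 0.0101
grip_force: 10.4
```

No contact force, so it is in the well at floor height. Release and rise.

Request:
carry_out --hand 40 --series '[{"linear": [0, 0, 0], "yaw": 0}, {"linear": [0, 0, 0], "yaw": 0}, {"linear": [0, 0, 0], "yaw": 0}, {"linear": [0, 0, 0], "yaw": 0}]'

```text
time: 29.55
ee_pos: [0.525, -0.3183, 0.0396]
ee_rot: [3.142, 0.0, 1.465]
force: [-0.1, 0.3, -0.3]
grip_width: 0.0337
grip_force: 0.0
```

Request:
carry_out --hand 52 --series '[{"linear": [0, 0, -0.6], "yaw": 0}, {"linear": [0, 0, -1.8], "yaw": 0}, {"linear": [1, 0.1, -3], "yaw": 0}, {"linear": [3.1, 0.2, -4.3], "yaw": 0}, {"linear": [3.3, 0.2, -4.3], "yaw": 0}, {"linear": [3.3, 0.2, -4.3], "yaw": 0}, {"linear": [3.3, 0.2, -4.3], "yaw": 0}]'

```text
time: 30.42
ee_pos: [0.5408, -0.2216, 0.1687]
ee_rot: [3.142, 0.0, 1.463]
force: [0.3, -0.1, 1.1]
grip_width: 0.0454
grip_force: 0.0
```

```bash
python3 - <<'E'
from h import *
C=cam('wrist'); im=grab_frame('wrist'); np.savez('w8.npz',K=C[0],T=C[1]);cv2.imwrite('pics/w8.png',im)
for n,p in dict(brass=(.5368,-.220,.067),mid=(.5317,-.2697,.056),small=(.5264,-.3196,.049)).items(): print(n,(proj(C,p)-[150,120])*3)
cv2.imwrite('pics/w8c.png',cv2.resize(im[120:310,150:370],None,fx=3,fy=3,interpolation=cv2.INTER_CUBIC))
go((.5368,-.220,.10,1.465),(.5368,-.220,.037,1.465))
E
```

```text
brass [296.48421436 208.66100119]
mid [298.34115563 352.06696705]
small [299.25473539 480.26597997]
t 30.48 p [ 0.5406 -0.2219  0.1686] rot [-3.1413e+00  4.0000e-04  1.4627e+00] w 0.0451
[0.05, -0.13, 2.29] -0.002 rows 1.1
[0.05, -0.13, 4.39] -0.002 rows 1.0
```

View pics/w8c.png

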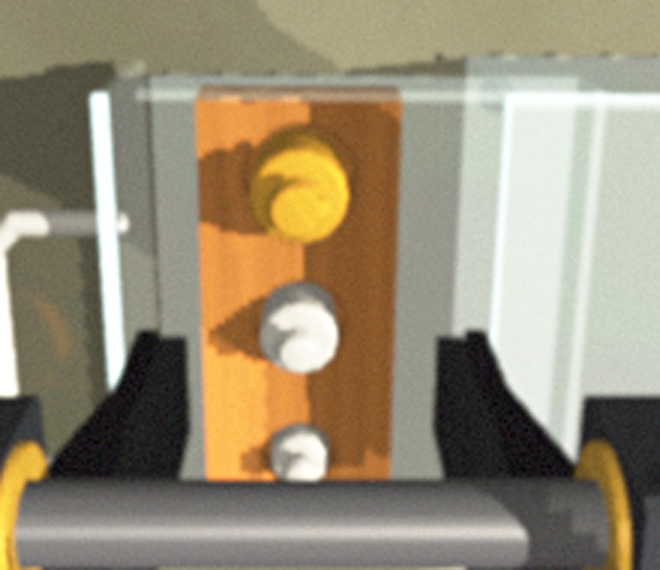

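The small weight stands in its well (299,455) and the brass knob is at (300,210) as predicted. Descend on the brass weight.

Request:
carry_out --series '[{"linear": [0.05, -0.1, 1], "yaw": 0}, {"linear": [0.05, -0.1, 2], "yaw": 0}, {"linear": [0.05, -0.1, 3], "yaw": 0}, {"linear": [0.05, -0.1, 3.7], "yaw": 0}, {"linear": [0.05, -0.1, 4.2], "yaw": 0}, {"linear": [0.05, -0.1, 4.37], "yaw": 0}, {"linear": [0.05, -0.1, 4.37], "yaw": 0}]'

```text
time: 31.35
ee_pos: [0.5387, -0.219, 0.0377]
ee_rot: [3.141, 0.0, 1.464]
force: [0.6, 0.1, 0.4]
grip_width: 0.0453
grip_force: 0.0
```

Request:
carry_out --hand 0 --squeeze 22 --series '[{"linear": [0, 0, 0], "yaw": 0}, {"linear": [0, 0, 0], "yaw": 0}, {"linear": [0, 0, 0], "yaw": 0}, {"linear": [0, 0, 0], "yaw": 0}, {"linear": [0, 0, 0], "yaw": 0}, {"linear": [0, 0, 0], "yaw": 0}]'

```text
time: 32.1
ee_pos: [0.5388, -0.2187, 0.0379]
ee_rot: [3.141, -0.0, 1.465]
force: [-1.0, 0.9, 6.0]
grip_width: 0.0288
grip_force: 22.0
```

Request:
carry_out --series '[{"linear": [0, 0, -0.3], "yaw": 0}, {"linear": [0, 0, -0.7], "yaw": 0}, {"linear": [0, 0, -1.4], "yaw": 0}, {"linear": [0, 0, -2.6], "yaw": 0}, {"linear": [0, 0, -4], "yaw": 0}, {"linear": [0, 0, -4.2], "yaw": 0}, {"linear": [0, 0, -4.2], "yaw": 0}]'

```text
time: 32.98
ee_pos: [0.5387, -0.2184, 0.1639]
ee_rot: [3.141, -0.001, 1.465]
force: [-0.8, -0.5, -2.2]
grip_width: 0.029
grip_force: 22.0
```

```bash
python3 - <<'E'
from h import *
go((.6148,.0055,.16,3.1866),(.6148,.0055,.033,3.1866))
E
```

```text
t 32.98 p [ 0.5387 -0.2184  0.1639] rot [ 3.1408e+00 -5.0000e-04  1.4651e+00] w 0.029
[7.69, 1.74, 0.13] -1.722 rows 3.8
[7.69, 1.73, 4.37] -1.722 rows 2.0
```

Request:
carry_out --series '[{"linear": [0.8, 0.2, 0], "yaw": -0.18}, {"linear": [2.2, 0.5, 0], "yaw": -0.36}, {"linear": [3.8, 0.9, 0], "yaw": -0.54}, {"linear": [5.4, 1.2, 0], "yaw": -0.72}, {"linear": [6.8, 1.5, 0], "yaw": -0.9}, {"linear": [7.69, 1.74, 0], "yaw": -1.08}, {"linear": [7.69, 1.74, 0], "yaw": -1.26}, {"linear": [7.69, 1.74, 0], "yaw": -1.44}, {"linear": [7.69, 1.74, 0], "yaw": -1.62}, {"linear": [7.69, 1.74, 0.1], "yaw": -1.72}, {"linear": [7.69, 1.74, 0.1], "yaw": -1.72}, {"linear": [7.69, 1.74, 1.3], "yaw": -1.72}, {"linear": [7.69, 1.74, 2.5], "yaw": -1.72}, {"linear": [7.69, 1.74, 3.4], "yaw": -1.72}, {"linear": [7.69, 1.74, 3.9], "yaw": -1.72}, {"linear": [7.69, 1.74, 4.2], "yaw": -1.72}, {"linear": [7.69, 1.74, 4.3], "yaw": -1.72}, {"linear": [7.69, 1.74, 4.33], "yaw": -1.72}, {"linear": [7.69, 1.74, 4.33], "yaw": -1.72}]'

```text
time: 35.35
ee_pos: [0.6153, 0.0053, 0.0342]
ee_rot: [3.141, 0.001, -3.099]
force: [0.5, -0.2, -1.7]
grip_width: 0.0289
grip_force: 22.0
```

Request:
carry_out --series '[{"linear": [0, 0, 0.02], "yaw": 0}, {"linear": [0, 0, 0.04], "yaw": 0}, {"linear": [0, 0, 0.04], "yaw": 0}]'

```text
time: 35.72
ee_pos: [0.6152, 0.0053, 0.033]
ee_rot: [3.141, 0.001, -3.098]
force: [-2.3, 0.2, 5.2]
grip_width: 0.0285
grip_force: 22.0
```

Request:
carry_out --hand 60 --series '[{"linear": [0, 0, 0], "yaw": 0}, {"linear": [0, 0, 0], "yaw": 0}, {"linear": [0, 0, 0], "yaw": 0}, {"linear": [0, 0, 0], "yaw": 0}]'

```text
time: 36.22
ee_pos: [0.6148, 0.0052, 0.0323]
ee_rot: [-3.141, -0.0, -3.098]
force: [0.7, 0.8, 0.0]
grip_width: 0.0512
grip_force: 0.0
```

Request:
carry_out --series '[{"linear": [0, 0, -1], "yaw": 0}, {"linear": [0.3, 0, -2.5], "yaw": 0}, {"linear": [1, 0, -4], "yaw": 0}, {"linear": [2, 0, -5], "yaw": 0}, {"linear": [2, 0, -5], "yaw": 0}, {"linear": [2, 0, -5], "yaw": 0}]'

```text
time: 36.98
ee_pos: [0.555, 0.0032, 0.182]
ee_rot: [3.141, 0.0, -3.098]
force: [0.4, 0.1, -1.2]
grip_width: 0.0523
grip_force: 0.0
```

```bash
python3 - <<'E'
from h import *
C=cam('wrist'); im=grab_frame('wrist'); np.savez('w9.npz',K=C[0],T=C[1]);cv2.imwrite('pics/w9.png',im)
print((proj(C,(.6148,.0055,.062))-[150,100])*3,(proj(C,(.6148,.0055,.016))-[150,100])*3)
cv2.imwrite('pics/w9c.png',cv2.resize(im[100:290,150:370],None,fx=3,fy=3,interpolation=cv2.INTER_CUBIC))
go((.4385,-.2612,.15,1.465),(.4385,-.2612,.036,1.465))
E
```

```text
[310.87418201 437.13639342] [310.77999932 379.08280219]
t 37.02 p [0.5549 0.0031 0.1816] rot [-3.1414e+00 -8.0000e-04 -3.0978e+00] w 0.0529
[4.26, -8.63, 1.06] 1.72 rows 4.6
[4.26, -8.63, 4.86] 1.72 rows 1.8
```

View pics/w9c.png

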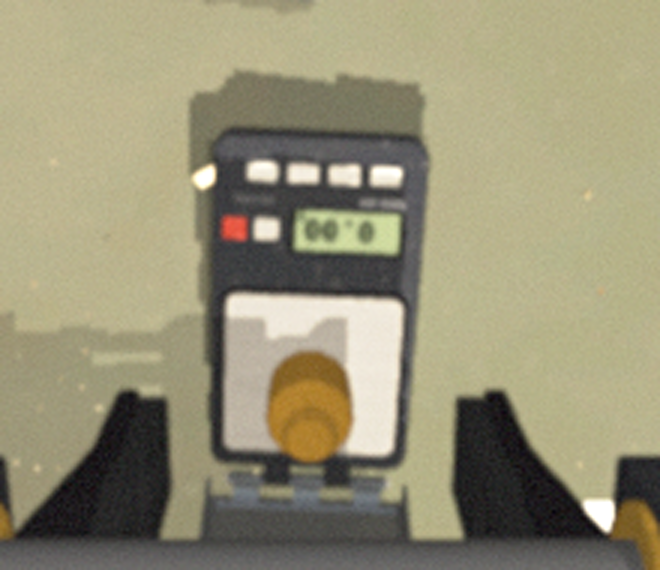

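The brass weight stands upright mid-pan; its knob at (310,437) is where a centred weight projects. Next, shut the drawer.

Request:
carry_out --hand 30 --series '[{"linear": [1, -0.5, 0], "yaw": 0.18}, {"linear": [2, -2, 0], "yaw": 0.36}, {"linear": [3, -3.6, 0], "yaw": 0.54}, {"linear": [4, -5.2, 0], "yaw": 0.72}, {"linear": [4.26, -6.8, 0], "yaw": 0.9}, {"linear": [4.26, -8, 0.5], "yaw": 1.08}, {"linear": [4.26, -8.63, 1], "yaw": 1.26}, {"linear": [4.26, -8.63, 1], "yaw": 1.44}, {"linear": [4.26, -8.63, 1], "yaw": 1.62}, {"linear": [4.26, -8.63, 1.1], "yaw": 1.72}, {"linear": [4.26, -8.63, 1.1], "yaw": 1.72}, {"linear": [4.26, -8.63, 2.1], "yaw": 1.72}, {"linear": [4.26, -8.63, 3.1], "yaw": 1.72}, {"linear": [4.26, -8.63, 4.1], "yaw": 1.72}, {"linear": [4.26, -8.63, 4.6], "yaw": 1.72}, {"linear": [4.26, -8.63, 4.85], "yaw": 1.72}, {"linear": [4.26, -8.63, 4.85], "yaw": 1.72}]'

```text
time: 39.15
ee_pos: [0.4385, -0.2618, 0.0371]
ee_rot: [-3.142, 0.0, 1.465]
force: [0.6, -0.1, 0.1]
grip_width: 0.0262
grip_force: 0.0
```

Request:
carry_out --hand 0 --squeeze 15 --series '[{"linear": [0, 0, 0], "yaw": 0}, {"linear": [0, 0, 0], "yaw": 0}, {"linear": [0, 0, 0], "yaw": 0}, {"linear": [0, 0, 0], "yaw": 0}, {"linear": [0, 0, 0], "yaw": 0}]'

```text
time: 39.78
ee_pos: [0.4389, -0.2615, 0.0373]
ee_rot: [3.141, -0.0, 1.465]
force: [-0.5, 0.7, 5.9]
grip_width: 0.0067
grip_force: 15.0
```

Request:
carry_out --series '[{"linear": [0, 0.2, 0], "yaw": 0}, {"linear": [0, 0.6, 0], "yaw": 0}, {"linear": [0, 1, 0], "yaw": 0}, {"linear": [0, 1.4, 0], "yaw": 0}, {"linear": [0, 1.8, 0], "yaw": 0}, {"linear": [0, 2.2, 0], "yaw": 0}, {"linear": [0, 2.6, 0], "yaw": 0}, {"linear": [0, 3.0, 0], "yaw": 0}, {"linear": [0, 3.25, 0], "yaw": 0}, {"linear": [0, 3.4, 0], "yaw": 0}, {"linear": [0, 3.5, 0], "yaw": 0}, {"linear": [0, 3.55, 0], "yaw": 0}, {"linear": [0, 3.55, 0], "yaw": 0}]'

```text
time: 41.4
ee_pos: [0.5441, -0.2733, 0.0374]
ee_rot: [-3.142, 0.0, 1.464]
force: [-1.9, 1.2, 6.6]
grip_width: 0.0071
grip_force: 15.0
```

Request:
carry_out --series '[{"linear": [0, 0.04, 0], "yaw": 0}, {"linear": [0, 0.08, 0], "yaw": 0}, {"linear": [0, 0.08, 0], "yaw": 0}]'

```text
time: 41.78
ee_pos: [0.5442, -0.2734, 0.0372]
ee_rot: [-3.138, -0.001, 1.463]
force: [-11.8, 3.9, 14.8]
grip_width: 0.0068
grip_force: 15.0
```

Request:
carry_out --hand 30 --series '[{"linear": [0, 0, 0], "yaw": 0}, {"linear": [0, 0, 0], "yaw": 0}, {"linear": [0, 0, 0], "yaw": 0}, {"linear": [0, 0, 0], "yaw": 0}]'

```text
time: 42.28
ee_pos: [0.5468, -0.2729, 0.0368]
ee_rot: [-3.142, 0.0, 1.465]
force: [0.4, 0.4, -0.2]
grip_width: 0.0255
grip_force: 0.0
```

```bash
python3 - <<'E'
from h import *
go((.545,-.273,.19,1.465),(.4878,.2892,.19,-3.1415),(.4878,.2892,.0396,-3.1415))
E
```

```text
t 42.27 p [ 0.5468 -0.2729  0.0368] rot [-3.1415e+00  1.0000e-04  1.4651e+00] w 0.0255
[-0.01, -0.06, -5.11] 0.0 rows 2.5
[18.43, -3.93, -5.11] -1.677 rows 9.0
[18.43, -3.93, -0.1] -1.677 rows 2.4
```

The drawer is against its stop. Fetch the bottle at its exact release pose.

Request:
carry_out --series '[{"linear": [0, 0, -1.2], "yaw": 0}, {"linear": [0, 0, -3], "yaw": 0}, {"linear": [0, 0, -5.1], "yaw": 0}, {"linear": [2, -1.5, -5.6], "yaw": -0.18}, {"linear": [4, -2.6, -5.6], "yaw": -0.36}, {"linear": [6, -3.5, -5.6], "yaw": -0.54}, {"linear": [8, -3.9, -5.6], "yaw": -0.72}, {"linear": [10, -3.93, -5.6], "yaw": -0.9}, {"linear": [12, -3.93, -5.6], "yaw": -1.08}, {"linear": [14, -3.93, -5.6], "yaw": -1.26}, {"linear": [16, -3.93, -5.4], "yaw": -1.44}, {"linear": [17.6, -3.93, -5.2], "yaw": -1.62}, {"linear": [18.43, -3.93, -5.1], "yaw": -1.677}, {"linear": [18.43, -3.93, -5.1], "yaw": -1.677}, {"linear": [18.43, -3.93, -5.1], "yaw": -1.677}]'

```text
time: 44.15
ee_pos: [0.4883, 0.288, 0.1899]
ee_rot: [-3.141, 0.0, 3.14]
force: [0.1, -0.4, -1.2]
grip_width: 0.0261
grip_force: 0.0
```

Request:
carry_out --hand 100 --series '[{"linear": [0, 0, 0], "yaw": 0}, {"linear": [0, 0, 0], "yaw": 0}, {"linear": [0, 0, 0], "yaw": 0}, {"linear": [0, 0, 0], "yaw": 0}, {"linear": [0, 0, 0], "yaw": 0}]'

```text
time: 44.78
ee_pos: [0.488, 0.2892, 0.1899]
ee_rot: [3.142, -0.0, -3.141]
force: [-0.2, -0.1, 0.7]
grip_width: 0.068
grip_force: 0.0
```

```bash
python3 - <<'E'
from h import *
go((.4878,.2892,.0396,-3.1415))
E
```

```text
t 44.77 p [0.488  0.2892 0.1899] rot [ 3.1416 -0.     -3.1415] w 0.068
[0.01, -0.0, 5.01] 0.0 rows 2.4
```

Request:
carry_out --series '[{"linear": [0, 0, 1.2], "yaw": 0}, {"linear": [0, 0, 2.4], "yaw": 0}, {"linear": [0, 0, 3.6], "yaw": 0}, {"linear": [0, 0, 4.6], "yaw": 0}, {"linear": [0, 0, 5.0], "yaw": 0}, {"linear": [0, 0, 5.0], "yaw": 0}]'

```text
time: 45.52
ee_pos: [0.4879, 0.289, 0.0397]
ee_rot: [-3.141, -0.0, -3.141]
force: [1.0, -0.5, -1.2]
grip_width: 0.087
grip_force: 0.0
```

Request:
carry_out --hand 0 --squeeze 12 --series '[{"linear": [0, 0, 0], "yaw": 0}, {"linear": [0, 0, 0], "yaw": 0}, {"linear": [0, 0, 0], "yaw": 0}, {"linear": [0, 0, 0], "yaw": 0}, {"linear": [0, 0, 0], "yaw": 0}, {"linear": [0, 0, 0], "yaw": 0}, {"linear": [0, 0, 0], "yaw": 0}, {"linear": [0, 0, 0], "yaw": 0}]'

```text
time: 46.52
ee_pos: [0.488, 0.2892, 0.0398]
ee_rot: [-3.141, -0.0, -3.141]
force: [0.3, -1.5, 0.2]
grip_width: 0.0317
grip_force: 11.9
```

```bash
python3 - <<'E'
from h import *
go((.488,-.317,.18,3.1416),(.488,-.317,.0398,3.1416))
E
```

```text
t 46.52 p [0.488  0.2892 0.0398] rot [-3.1415 -0.     -3.1415] w 0.0317
[0.0, -20.21, -4.67] 0.0 rows 10.0
[0.0, -20.21, 0.0] 0.0 rows 2.2
```

Request:
carry_out --series '[{"linear": [0, 0, -1], "yaw": 0}, {"linear": [0, 0, -2.8], "yaw": 0}, {"linear": [0, 0, -4.6], "yaw": 0}, {"linear": [0, -1.3, -4.6], "yaw": 0}, {"linear": [0, -3.2, -4.6], "yaw": 0}, {"linear": [0, -5.2, -4.6], "yaw": 0}, {"linear": [0, -7.2, -4.6], "yaw": 0}, {"linear": [0, -9.2, -4.6], "yaw": 0}, {"linear": [0, -11.2, -4.6], "yaw": 0}, {"linear": [0, -13.2, -4.6], "yaw": 0}, {"linear": [0, -15.2, -4.6], "yaw": 0}, {"linear": [0, -17.2, -4.6], "yaw": 0}, {"linear": [0, -19, -4.6], "yaw": 0}, {"linear": [0, -20.2, -4.6], "yaw": 0}, {"linear": [0, -20.2, -4.6], "yaw": 0}]'

```text
time: 48.4
ee_pos: [0.4863, -0.3205, 0.1778]
ee_rot: [-3.14, -0.001, 3.136]
force: [0.1, 0.6, -1.1]
grip_width: 0.0318
grip_force: 11.9
```

Request:
carry_out --series '[{"linear": [0, 0, 1.4], "yaw": 0}, {"linear": [0, 0, 2.8], "yaw": 0}, {"linear": [0, 0, 3.8], "yaw": 0}, {"linear": [0, 0, 4.4], "yaw": 0}, {"linear": [0, 0, 4.6], "yaw": 0}, {"linear": [0, 0, 4.6], "yaw": 0}, {"linear": [0, 0, 4.6], "yaw": 0}]'

```text
time: 49.28
ee_pos: [0.4887, -0.317, 0.0409]
ee_rot: [-3.141, 0.001, -3.141]
force: [-0.5, -0.6, -0.2]
grip_width: 0.0319
grip_force: 12.0
```

Request:
carry_out --hand 100 --series '[{"linear": [0, 0, 0], "yaw": 0}, {"linear": [0, 0, 0], "yaw": 0}, {"linear": [0, 0, 0], "yaw": 0}, {"linear": [0, 0, 0], "yaw": 0}, {"linear": [0, 0, 0], "yaw": 0}]'

```text
time: 49.9
ee_pos: [0.488, -0.3168, 0.0399]
ee_rot: [-3.142, -0.0, -3.141]
force: [-0.3, -0.6, 0.0]
grip_width: 0.0738
grip_force: 0.0
```

```bash
python3 - <<'E'
from h import *
go((.488,-.317,.19,3.1416),(.5058,.1992,.19,3.1416),(.5058,.1992,.0096,3.1416))
E
```

```text
t 49.9 p [ 0.488  -0.3168  0.0399] rot [-3.1415e+00 -1.0000e-04 -3.1414e+00] w 0.0738
[0.0, -0.01, -5.0] 0.0 rows 2.4
[-0.59, 17.2, -5.01] 0.0 rows 8.3
[-0.59, 17.2, 1.01] 0.0 rows 2.9
```

Request:
carry_out --series '[{"linear": [0, 0, -1.5], "yaw": 0}, {"linear": [0, 0, -3.3], "yaw": 0}, {"linear": [0, 0, -5], "yaw": 0}, {"linear": [-0.59, 2, -5], "yaw": 0}, {"linear": [-0.59, 4, -5], "yaw": 0}, {"linear": [-0.59, 6, -5], "yaw": 0}, {"linear": [-0.59, 8, -5], "yaw": 0}, {"linear": [-0.59, 10, -5], "yaw": 0}, {"linear": [-0.59, 12, -5], "yaw": 0}, {"linear": [-0.59, 14, -5], "yaw": 0}, {"linear": [-0.59, 16, -5], "yaw": 0}, {"linear": [-0.59, 17.2, -5], "yaw": 0}, {"linear": [-0.59, 17.2, -4.5], "yaw": 0}, {"linear": [-0.59, 17.2, -3.2], "yaw": 0}, {"linear": [-0.59, 17.2, -1.8], "yaw": 0}, {"linear": [-0.59, 17.2, -0.5], "yaw": 0}, {"linear": [-0.59, 17.2, 0.5], "yaw": 0}, {"linear": [-0.59, 17.2, 1.0], "yaw": 0}, {"linear": [-0.59, 17.2, 1.0], "yaw": 0}, {"linear": [-0.59, 17.2, 1.0], "yaw": 0}]'

```text
time: 52.4
ee_pos: [0.5065, 0.1992, 0.011]
ee_rot: [3.141, 0.001, 3.141]
force: [0.8, -0.3, -0.2]
grip_width: 0.0871
grip_force: 0.0
```

Request:
carry_out --hand 0 --squeeze 12 --series '[{"linear": [0, 0, 0], "yaw": 0}, {"linear": [0, 0, 0], "yaw": 0}, {"linear": [0, 0, 0], "yaw": 0}, {"linear": [0, 0, 0], "yaw": 0}, {"linear": [0, 0, 0], "yaw": 0}, {"linear": [0, 0, 0], "yaw": 0}, {"linear": [0, 0, 0], "yaw": 0}, {"linear": [0, 0, 0], "yaw": 0}]'

```text
time: 53.4
ee_pos: [0.5057, 0.1992, 0.0099]
ee_rot: [-3.142, -0.0, -3.141]
force: [0.1, -0.3, 0.7]
grip_width: 0.0398
grip_force: 12.0
```

```bash
python3 - <<'E'
from h import *
go((.5060,-.2119,.15,3.1416),(.506,-.2119,.0096,3.1416))
E
```

```text
t 53.4 p [0.5057 0.1992 0.0099] rot [-3.1415 -0.     -3.1414] w 0.0398
[-0.01, -13.7, -4.67] 0.0 rows 6.9
[-0.01, -13.7, 0.01] 0.0 rows 2.2
```

Request:
carry_out --series '[{"linear": [0, 0, -1], "yaw": 0}, {"linear": [0, 0, -2.8], "yaw": 0}, {"linear": [0, 0, -4.6], "yaw": 0}, {"linear": [0, -1.5, -4.6], "yaw": 0}, {"linear": [0, -3.5, -4.6], "yaw": 0}, {"linear": [0, -5.5, -4.6], "yaw": 0}, {"linear": [0, -7.5, -4.6], "yaw": 0}, {"linear": [0, -9.5, -4.6], "yaw": 0}, {"linear": [0, -11.5, -4.6], "yaw": 0}, {"linear": [0, -13, -4.6], "yaw": 0}, {"linear": [0, -13.7, -4.6], "yaw": 0}, {"linear": [0, -13.7, -4.4], "yaw": 0}, {"linear": [0, -13.7, -3.4], "yaw": 0}, {"linear": [0, -13.7, -2.2], "yaw": 0}, {"linear": [0, -13.7, -1.1], "yaw": 0}, {"linear": [0, -13.7, -0.4], "yaw": 0}, {"linear": [0, -13.7, 0.0], "yaw": 0}, {"linear": [0, -13.7, 0.0], "yaw": 0}, {"linear": [0, -13.7, 0.0], "yaw": 0}]'

```text
time: 55.78
ee_pos: [0.5063, -0.212, 0.0106]
ee_rot: [-3.141, 0.001, -3.141]
force: [-0.1, 0.5, 0.1]
grip_width: 0.0402
grip_force: 12.0
```

Request:
carry_out --hand 100 --series '[{"linear": [0, 0, 0], "yaw": 0}, {"linear": [0, 0, 0], "yaw": 0}, {"linear": [0, 0, 0], "yaw": 0}, {"linear": [0, 0, 0], "yaw": 0}, {"linear": [0, 0, 0], "yaw": 0}]'

```text
time: 56.4
ee_pos: [0.5058, -0.2118, 0.0099]
ee_rot: [-3.142, -0.0, -3.141]
force: [-0.1, -0.6, 0.5]
grip_width: 0.0815
grip_force: 0.0
```

Request:
carry_out --series '[{"linear": [0, 0, -1], "yaw": 0}, {"linear": [0, 0, -2.5], "yaw": 0}, {"linear": [0, 0, -4], "yaw": 0}, {"linear": [0, 0, -5.5], "yaw": 0}, {"linear": [0, 2, -6], "yaw": 0}, {"linear": [0, 4, -6], "yaw": 0}, {"linear": [0, 6, -6], "yaw": 0}, {"linear": [0, 8, -6], "yaw": 0}, {"linear": [0, 10, -6], "yaw": 0}, {"linear": [0, 12, -6], "yaw": 0}, {"linear": [0, 14, -6], "yaw": 0}, {"linear": [0, 14, -6], "yaw": 0}, {"linear": [0, 14, -6], "yaw": 0}]'

```text
time: 58.02
ee_pos: [0.5057, 0.2074, 0.1897]
ee_rot: [-3.14, -0.0, 3.142]
force: [-0.3, -0.8, -0.0]
grip_width: 0.0871
grip_force: 0.0
```

```bash
python3 - <<'E'
from h import *
print(state()['dq'].round(3))
a=cv2.imread('pics/top0.png');b=grab_frame('top');cv2.imwrite('pics/top9.png',b)
f=lambda i:cv2.resize(i[110:245,160:360],(800,540))[:, 400:]
cv2.imwrite('pics/cmp.png',np.hstack([f(a),f(b)]))
E
```

```text
[ 0.014 -0.017  0.022  0.009  0.002 -0.     0.   ]
```

View pics/cmp.png

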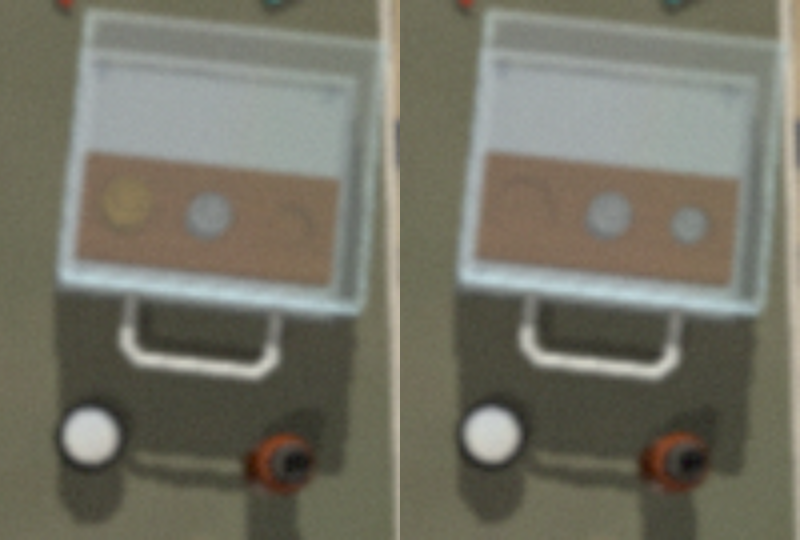

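Before (left) and after (right) match. The drawer is shut, and the loupe is back at (491,435). The bottle is within about 4 mm, at (680,460) against (690,460). The small weight is in its well at (688,224), and the middle weight has not moved.

```bash
python3 -c "
from bench import *
print(close_job())"
```

```text
the job is handed in; nothing more can be done
None
```

The job is handed in (no verdict was returned): by the last pictures the brass weight stands mid-pan, the small steel weight is in its well, the drawer is shut, and the bottle (about 4 mm off) and loupe are back upright where they stood.

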